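# Release the pigment chest and hold its lid at 50 degrees

### The arm

A 6-joint arm with a two-finger parallel gripper is mounted at the origin on a cart in front of the work surface, level with it; the furniture and walls round the work are solid. World frame = base frame: x ahead of the robot, y to its left, z up, the work surface at z = 0. Lengths are in m, angles in rad, forces in N, time in s.
With the tool pointing down it reaches from about 0.35 to 0.775 m from the base axis. Payload 7.3 kg.
Tool frame: the origin (TCP) lies midway between the tips of the shut fingers; the grasp point (between the pads) lies 19 mm behind it; z points along the fingers, y is the line along which they close (so a half turn about z gives the same grasp; the last joint's range is limited). The gripper opens to 92 mm and grips with 3 to 60 N. Pads are 19 mm wide; open, the fingers measure 130 mm over their backs; the gripper's body (75 mm by 190 mm) begins 47 mm behind the grasp point.
Start: joints at [-1.487, 0.342, 1.524, -0, 1.275, -0.146], TCP at [0.12, -0.511, 0.227] pointing down, gripper open.
Joint ranges: [-2.53, 2.53], [-0.77, 2.02], [0.04, 2.7], [-1, 4.14], [0.28, 2.66], [-3.11, 3.11]. Speed limits (rad/s): [2.57, 2.57, 3.14, 3.14, 3.14, 3.14].

### API

Orientations are given as [roll, pitch, yaw] about the fixed x, y, z axes, in that order (R = Rz(yaw) Ry(pitch) Rx(roll)).
In Python, from cell import robot, read_camera, camera_params, nets gives the robot as it stands. The module is installed in compiled form; this text tells all that it offers.
- The arm moves only by the tool step_arm, never from a script. Its argument "steps" is a list of rows, each an object of numbers: "x", "y", "z": the shift along the tool's x, y, z as a fraction of full scale; "rx", "ry", "rz": the turn, a rotation vector about the tool's x, y, z as a fraction of full scale; "claw": the opening, from -1 (shut) to 1 (fully open). In form: [{"x": .., "y": .., "z": .., "rx": .., "ry": .., "rz": .., "claw": ..}, ...]. A call has 1 to 12 rows; each row is the pose to reach, as a shift and turn from the pose commanded when the call began, along the tool's axes at that moment; what a row does not reach only later rows make up. Full scale, the value 1, is 750 mm for a shift and pi/4 rad for a turn. A row lasts 1/12 s, in which the tool goes at most 41.7 mm and 7.16 degrees, less where a joint would pass 70% of its speed; a pose out of reach is approached as far as the arm can. A call with a number of a shift or a turn outside -1 to 1 is refused whole. A call with a gripper value outside its range is refused whole. The fingers move at their own pace and stop on an object; "squeeze" is the grip in N (left out, the last holds). Time passes only in rows, so rows that repeat a pose let the fingers close. It gives the time, the measured TCP pose, the force, the opening and the grip force at its end, in the units of the state.
- robot.observe(): the state, without advancing time (a new reading comes with each control period).
- read_camera(name): name is "side" or "top" or "wrist"; returns (picture, depth): 384x512x3 uint8, blue, green, red; 384x512 float32, m along the optical axis (not along the pixel's ray), 0 where there is no reading.
- camera_params(name): a dict with "fx", "fy", "cx", "cy" (pixels), "R" (3x3) and "t" (3): a world point X has camera coordinates R X + t; the wrist camera has in their place "hand_eye" (4x4, takes a point from camera to tool coordinates, whose origin is the TCP and whose axes are the flange's). Camera axes: x right, y down, z forward; pixel columns grow to the right and rows downward; lengths in m; the calibration is good to about 2 mm. The wrist camera is an equidistant fisheye: a pixel r from the principal point sees the ray r / f radians off the axis. A picture is of the moment at which its call begins: read the wrist's pose just before it. camera_params takes no time and is no camera call.
- robot.hand_in(): hands the job in; it is judged then, once.
Trained networks look in the newest picture that a camera, given by its name, has taken for a name from the list of things; names that differ only in an ending like _2 or _b are one class to them, and where a whole thing is asked for, a point or a joint stands for the part that bears it (a point fixed in the world has none). Each returns a list of dicts, best first, with "conf" (0 to 1); they miss things now and then, are a little off and sometimes report something else, mostly with a low value. They report only what shows in the picture. A call takes as long as a camera call.
- nets.masks_of(camera, query): "region" (384x512 bool, what is visible of it) and "box" ([left, top, right, bottom] in pixels, round what is visible of it).
- nets.landmark_of(camera, query): "pixel" ([row, column] in pixels: a listed point, or the origin of a listed thing).
The state is a dict: "time": time; "qpos": joint angles; "qvel": joint speeds; "joint_efforts": joint torques, N m; "tool_pos": TCP position; "tool_rot": TCP orientation; "contact_force": force on the tool from outside, world axes, zero at the start; "torque": the same for the moment, N m; "opening": finger opening in m; "grip_force": force on a finger pad.
Only numpy, scipy, OpenCV 4.12 (cv2) and the standard library are available. Lean on these libraries where they do the work, as an engineer would, in place of code of your own. Each camera call takes 0.05 s, during which the arm holds its last target. There are 200 camera calls.

### The job

Press the release pedal on the front of the plywood pigment chest right down to its stop so that the catch lets the lid go, then let the pedal come back up. Take hold of the lid, open it to 50 degrees from closed and keep holding it there so that I can reach in: the lid swings back if released, so finish while still holding it. Leave the things standing round the chest where they are.

Things in the scene. Friction and masses are not known exactly. Their poses are not given: they have to be found in the camera images.
- chest: plywood chest fixed to the table, 170 mm deep (x) x 260 mm wide (y), 100 mm high to its rim, with a 10 mm plywood lid on top (lid top at z = 111 mm). Origin: centre of its underside, on the table. x axis points from its front (handle and pedal side, facing the robot) to its back (lid hinge); y to its left; z up
- lid (a joint): lid hinge angle in rad: 0 = shut, grows as the lid's front swings up and back, to 1.4; 50 degrees is 0.873. At the start the pedal's catch hook holds it down at about 0.02 (do not force it). Freed, a hinge spring lifts it ajar, to about 0.2 to 0.3; from wider angles it swings back to there. Holding it at 50 degrees takes about 2 to 3 N at the handle; the lid weighs about 0.3 kg
- lid_handle (a point): middle of the round steel pull bar, 10 mm thick, 110 mm long along the chest's y, on posts 50 mm out from the lid's front edge; 229 mm from the hinge line, 106 mm above the table when shut; moves with the lid. Can be pinched from above, fingers closing along the chest's x, one going between bar and chest (45 mm free); the bar turns in the grip as the lid swings
- lid_hinge (a point): the middle of the lid's hinge line, 89 mm behind the chest's centre and 100 mm above the table; the hinge line runs along the chest's y
- pedal (a joint): angle of the release pedal in rad: 0 = up (rest), 0.25 = down at its stop. A spring returns it; the press at the pad rises from about 3 N to about 6 N at the stop
- pedal_pad (a point): middle of the upper face of the pedal's black rubber pad, 42 x 56 mm, at the chest's front right (184 mm in front of the chest's centre, 85 mm to its right), 60 mm above the table at rest, about 39 mm at the stop; it turns about a pin 83 mm behind it, along the chest's y, 45 mm above the table
- catch_hook (a point): top of the steel catch hook that rises from the pedal in front of the chest and reaches over the lid's front edge, 24 mm wide, 124 mm above the table; it swings forward (away from the chest) by about 18 mm as the pedal goes down
- jar: bystander: glass jar with white lid, 70 mm across, 110 mm high, standing left of the chest; origin under its centre
- tub: bystander: green plastic tub, 100 mm across, 106 mm high, right of the chest; origin under its centre
- tape: bystander: roll of masking tape lying flat, 104 mm across, 25 mm high, left of the chest; origin under its centre
- tube: bystander: blue paint tube lying down, 110 mm long, 38 mm wide, 27 mm high, left and nearer the robot; origin under its centre

How it is judged:
By the outcome, as a careful person would: the job done as asked, in the order asked, and still so for the second after the job is handed in, while the arm keeps its last pose, push and grip.
It also fails if it takes over 48 s, if anything falls off the work surface, if the arm or the gripper's body presses on something with over 40 N, if the wrist force passes 120 N, or if a joint passes its speed limit or range.

## Working session

There is one attempt and no reset: what is moved stays moved. The work goes in short steps, Python scripts to look and compute and a tool call to move; the robot and the scene stay as the last step left them, time stands still between calls to the robot, and variables do not carry over. Pictures are saved under pics/ and viewed, at most 10 in all, crops included, and the job is handed in when it is done.

Besides the shell and the picture viewer there is one more tool, called after "Call:" by a JSON object that holds its "op" and its "data", one argument or row to a line. step_arm: Moves the arm, as the interface text tells. Its arguments: {"type":"object","properties":{"steps":{"type":"array","items":{"type":"object","properties":{"x":{"type":"number","minimum":-1,"maximum":1},"y":{"type":"number","minimum":-1,"maximum":1},"z":{"type":"number","minimum":-1,"maximum":1},"rx":{"type":"number","minimum":-1,"maximum":1},"ry":{"type":"number","minimum":-1,"maximum":1},"rz":{"type":"number","minimum":-1,"maximum":1},"claw":{"type":"number"}}}},"squeeze":{"type":"number"}},"required":["steps"]}

```bash
mkdir -p pics; cat > h.py <<'E'
import numpy as np, cv2
from cell import robot, read_camera, camera_params, nets
from scipy.spatial.transform import Rotation as Ro
def unproj(cam,px,depth):
    p=camera_params(cam); r,c=int(round(px[0])),int(round(px[1]))
    w=depth[max(r-1,0):r+2,max(c-1,0):c+2]; w=w[w>0]
    z=np.median(w) if w.size else np.nan
    X=np.array([(px[1]-p['cx'])/p['fx']*z,(px[0]-p['cy'])/p['fy']*z,z])
    return np.array(p['R']).T@(X-np.array(p['t']))
E
python3 - <<'E'
from h import *
np.set_printoptions(precision=4,suppress=True)
s=robot.observe(); print({k:np.round(v,3) for k,v in s.items()})
for cam in ['top','side']:
    im,d=read_camera(cam); cv2.imwrite(f'pics/{cam}0.png',im)
    print(cam, 'campos',-np.array(camera_params(cam)['R']).T@np.array(camera_params(cam)['t']))
    for q in ['chest','lid_handle','lid_hinge','pedal_pad','catch_hook','jar','tub','tape','tube']:
        for r in nets.landmark_of(cam,q)[:1]:
            print(q,round(r['conf'],2),np.round(r['pixel'],1),unproj(cam,r['pixel'],d))
print(robot.observe()['time'])
E
```

```text
{'time': np.float64(0.0), 'qpos': array([-1.487,  0.343,  1.525, -0.   ,  1.275, -0.146]), 'qvel': array([-0.003, -0.   ,  0.002, -0.002, -0.   , -0.   ]), 'joint_efforts': array([  0.001, -43.124, -24.422,   0.072,   0.056,  -0.   ]), 'tool_pos': array([ 0.12 , -0.511,  0.226]), 'tool_rot': array([-3.14, -0.  ,  0.23]), 'contact_force': array([-0.053,  0.292, -0.147]), 'torque': array([ 0.031, -0.012,  0.002]), 'grip_force': np.float64(0.0), 'opening': np.float64(0.092)}
top campos [ 0.4233 -0.0129  1.2849]
chest 0.73 [161.1 258.3] [ 0.677  -0.0428  0.1149]
lid_handle 0.97 [193.  241.5] [0.5821 0.0033 0.1117]
lid_hinge 0.81 [125.5 271.5] [ 0.7866 -0.0794  0.112 ]
pedal_pad 0.96 [221.7 270.8] [ 0.5049 -0.0861  0.0615]
catch_hook 0.79 [194.4 280.8] [ 0.5796 -0.1094  0.1245]
jar 0.57 [228.6 127.5] [0.4718 0.327  0.0965]
tub 0.72 [175.3 372.2] [ 0.6482 -0.3826  0.0974]
tape 0.95 [156.5 139.3] [0.7048 0.3331 0.0015]
tube 0.68 [254.5 157.3] [0.3992 0.2542 0.0179]
side campos [ 0.602  -1.4529  1.0546]
chest 0.95 [218.  292.1] [ 0.6935 -0.1945  0.1041]
lid_handle 0.67 [180.9 257.9] [0.5824 0.1787 0.0029]
lid_hinge 0.72 [197.7 318.1] [ 0.7854 -0.0854  0.106 ]
pedal_pad 0.65 [207.4 234.9] [ 0.506  -0.0686  0.055 ]
catch_hook 0.71 [198.  256.7] [ 0.5814 -0.1118  0.1238]
jar 0.92 [158.2 235.3] [0.489  0.3209 0.0221]
tub 0.95 [292.8 286.3] [ 0.6662 -0.4558  0.0404]
tape 0.9 [162.1 285.7] [0.6941 0.2891 0.0218]
tube 0.6 [169.1 213.2] [0.4039 0.2485 0.0144]
1.0
```

```bash
python3 -c "
import cv2,numpy as np
a=cv2.imread('pics/top0.png');b=cv2.imread('pics/side0.png')
cv2.imwrite('pics/both0.png',cv2.resize(np.hstack([a,b]),(800,300),interpolation=cv2.INTER_AREA))"
```

```text
(no output)
```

View pics/top0.png

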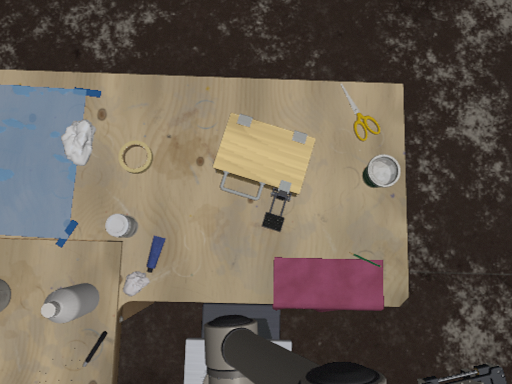

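View pics/side0.png

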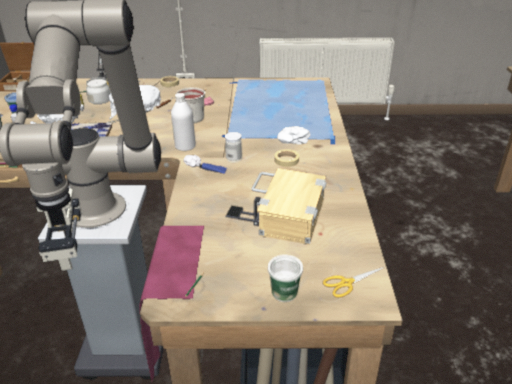

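The top view shows the chest at about (col 265, row 155), yawed about -15°, with the handle at (241,193), the hook at (283,190) and the pad at (272,222). The jar, tub, tape and tube are well clear. Next I'll refine the chest frame from depth.

```bash
python3 - <<'E'
from h import *
np.set_printoptions(precision=4,suppress=True)
im,d=read_camera('top'); p=camera_params('top')
v,u=np.mgrid[0:384,0:512]
X=np.stack([(u-p['cx'])/p['fx']*d,(v-p['cy'])/p['fy']*d,d],-1)
W=(X-np.array(p['t']))@np.array(p['R'])
def rect(m):
    r=cv2.minAreaRect((W[m][:,:2]*1000).astype(np.float32)); return r
near=(abs(W[...,0]-.68)<.2)&(abs(W[...,1]+.04)<.22)
lid=near&(W[...,2]>.1)&(W[...,2]<.12)
n,lab,st,_=cv2.connectedComponentsWithStats(cv2.morphologyEx(lid.astype(np.uint8),cv2.MORPH_OPEN,np.ones((9,9))))
k=1+np.argmax(st[1:,4]); print('lid',rect(lab==k),np.median(W[lab==k][:,2]),'m/px',d[155,260]/p['fx'])
out={}
for q in ['lid','lid_handle','pedal_pad','pedal','catch_hook']:
    for r in nets.masks_of('top',q)[:1]:
        m=r['region']&(d>0); print(q,round(r['conf'],2),m.sum(),rect(m),np.percentile(W[m][:,2],[5,50,95]))
        out[q]=m
# into chest frame
(cx,cy),(w,h),a=rect(lab==k)
for yaw in [np.deg2rad(-15)]:
  lc=W[lab==k][:,:2]
  bx=cv2.boxPoints(rect(lab==k)); print(bx)
np.savez('w.npz',W=W,lid=lab==k,im=im,**{'m_'+k:v for k,v in out.items()})
E
```

```text
lid ((707.2365112304688, -59.831787109375), (263.36065673828125, 182.60498046875), 74.27546691894531) 0.11377230821286527 m/px 0.0029309979
lid 0.85 5442 ((693.252685546875, -62.06524658203125), (272.97845458984375, 267.4908447265625), 74.20613861083984) [0.1099 0.1143 0.1186]
lid_handle 0.71 5632 ((697.0172729492188, -53.19618225097656), (290.12921142578125, 269.3898620605469), 75.3914566040039) [0.1093 0.1142 0.1186]
pedal_pad 0.71 486 ((541.331298828125, -104.58003997802734), (66.24503326416016, 121.67569732666016), 74.52104949951172) [0.004  0.0599 0.1245]
pedal 0.71 516 ((541.4380493164062, -103.85803985595703), (64.43529510498047, 121.66964721679688), 74.12004852294922) [0.004  0.0597 0.1244]
catch_hook 0.9 444 ((542.5374145507812, -101.86553955078125), (58.73228454589844, 120.73695373535156), 74.35615539550781) [0.0463 0.0606 0.1248]
[[ 583.6639 -161.84  ]
 [ 759.4351 -211.3282]
 [ 830.8091   42.1764]
 [ 655.038    91.6646]]
```

```bash
cat >> h.py <<'E'
YAW=np.deg2rad(-15.7); C=np.array([.707,-.060,0])
def world(l): return C+Ro.from_euler('z',YAW).apply(l)
def local(w): return Ro.from_euler('z',-YAW).apply(np.array(w)-C)
def rowfor(pos_local,rpy_local):
    """row numbers to bring the TCP from its measured pose to a pose in the chest frame"""
    s=robot.observe(); R0=Ro.from_euler('xyz',s['tool_rot'])
    R1=Ro.from_euler('z',YAW)*Ro.from_euler('xyz',rpy_local)
    d=R0.inv().apply(world(np.array(pos_local))-s['tool_pos'])/.75
    r=(R0.inv()*R1).as_rotvec()/(np.pi/4)
    print('row',np.round(d,4),np.round(r,4),'| local now',np.round(local(s['tool_pos']),4),'F',np.round(s['contact_force'],2))
E
python3 - <<'E'
from h import *
w=np.load('w.npz'); L=(w['W']-C)@Ro.from_euler('z',YAW).as_matrix()
z=L[...,2]
for n,m in dict(pad=(z>.05)&(z<.075)&(L[...,0]<-.15)&(L[...,0]>-.23)&(abs(L[...,1]+.085)<.06),
  bar=(z>.09)&(z<.13)&(L[...,0]<-.125)&(L[...,0]>-.16)&(L[...,1]>-.06)&(L[...,1]<.12),
  hook=(z>.117)&(z<.14)&(L[...,0]<-.07)&(L[...,0]>-.14)&(abs(L[...,1]+.085)<.04)).items():
    q=L[m]; print(n,len(q),np.percentile(q,[3,50,97],axis=0).round(3).tolist())
rowfor([-.188,-.086,.14],[np.pi,-np.deg2rad(15),0])
rowfor([-.188,-.086,.2],[np.pi,0,0])
E
```

```text
pad 310 [[-0.207, -0.112, 0.054], [-0.185, -0.084, 0.06], [-0.163, -0.057, 0.065]]
bar 161 [[-0.146, -0.022, 0.111], [-0.141, 0.035, 0.116], [-0.127, 0.092, 0.121]]
hook 164 [[-0.113, -0.118, 0.117], [-0.087, -0.084, 0.12], [-0.072, -0.049, 0.128]]
row [ 0.6248 -0.428   0.1156] [-0.0839  0.3262  0.6378] | local now [-0.4434 -0.5933  0.2267] F [ 0.44 -0.55  0.45]
row [ 0.6248 -0.428   0.0356] [1.000e-04 0.000e+00 6.415e-01] | local now [-0.4434 -0.5933  0.2267] F [ 0.44 -0.55  0.45]
```

Call:
{"op": "step_arm", "data": {
  "steps": [
    {"x": 0.625, "y": -0.428, "z": 0.035, "rx": -0.08, "ry": 0.326, "rz": 0.638, "claw": -1},
    {"x": 0.625, "y": -0.428, "z": 0.035, "rx": -0.08, "ry": 0.326, "rz": 0.638, "claw": -1},
    {"x": 0.625, "y": -0.428, "z": 0.035, "rx": -0.08, "ry": 0.326, "rz": 0.638, "claw": -1},
    {"x": 0.625, "y": -0.428, "z": 0.035, "rx": -0.08, "ry": 0.326, "rz": 0.638, "claw": -1},
    {"x": 0.625, "y": -0.428, "z": 0.035, "rx": -0.08, "ry": 0.326, "rz": 0.638, "claw": -1},
    {"x": 0.625, "y": -0.428, "z": 0.035, "rx": -0.08, "ry": 0.326, "rz": 0.638, "claw": -1},
    {"x": 0.625, "y": -0.428, "z": 0.035, "rx": -0.08, "ry": 0.326, "rz": 0.638, "claw": -1},
    {"x": 0.625, "y": -0.428, "z": 0.035, "rx": -0.08, "ry": 0.326, "rz": 0.638, "claw": -1},
    {"x": 0.625, "y": -0.428, "z": 0.035, "rx": -0.08, "ry": 0.326, "rz": 0.638, "claw": -1},
    {"x": 0.625, "y": -0.428, "z": 0.035, "rx": -0.08, "ry": 0.326, "rz": 0.638, "claw": -1},
    {"x": 0.625, "y": -0.428, "z": 0.035, "rx": -0.08, "ry": 0.326, "rz": 0.638, "claw": -1},
    {"x": 0.625, "y": -0.428, "z": 0.035, "rx": -0.08, "ry": 0.326, "rz": 0.638, "claw": -1}
  ]
}}

```text
time: 2.3
tool_pos: [0.4578, -0.1407, 0.204]
tool_rot: [-3.139, -0.262, -0.274]
contact_force: [-0.3, -1.6, 1.0]
opening: 0.0163
grip_force: 0.0
```

```bash
python3 - <<'E'
from h import *
print(robot.observe()['qpos'].round(3))
rowfor([-.188,-.086,.08],[np.pi,-np.deg2rad(15),0])
E
```

```text
[-0.499  0.141  1.898  0.081  0.849  1.3  ]
row [-0.0041 -0.0784  0.1703] [-0.0033 -0.0005 -0.0004] | local now [-0.2181 -0.1451  0.204 ] F [-0.3  -1.61  1.  ]
```

Call:
{"op": "step_arm", "data": {
  "steps": [
    {"x": -0.004, "y": -0.078, "z": 0.17, "claw": -1},
    {"x": -0.004, "y": -0.078, "z": 0.17, "claw": -1},
    {"x": -0.004, "y": -0.078, "z": 0.17, "claw": -1},
    {"x": -0.004, "y": -0.078, "z": 0.17, "claw": -1},
    {"x": -0.004, "y": -0.078, "z": 0.17, "claw": -1},
    {"x": -0.004, "y": -0.078, "z": 0.17, "claw": -1}
  ]
}}

```text
$.steps[0]: bad value
```

```bash
python3 - <<'E'
from h import *
for z in (.06,.045,.037): rowfor([-.188,-.086,z],[np.pi,-np.deg2rad(15),0])
im,d=read_camera('side'); cv2.imwrite('pics/s1.png',cv2.resize(im[130:290,180:400],None,fx=3,fy=3))
E
```

```text
row [-0.011  -0.0783  0.196 ] [-0.0033 -0.0005 -0.0004] | local now [-0.2181 -0.1451  0.204 ] F [-0.3  -1.61  1.  ]
row [-0.0162 -0.0782  0.2154] [-0.0033 -0.0005 -0.0004] | local now [-0.2181 -0.1451  0.204 ] F [-0.3  -1.61  1.  ]
row [-0.019  -0.0782  0.2257] [-0.0033 -0.0005 -0.0004] | local now [-0.2181 -0.1451  0.204 ] F [-0.3  -1.61  1.  ]
```

View pics/s1.png

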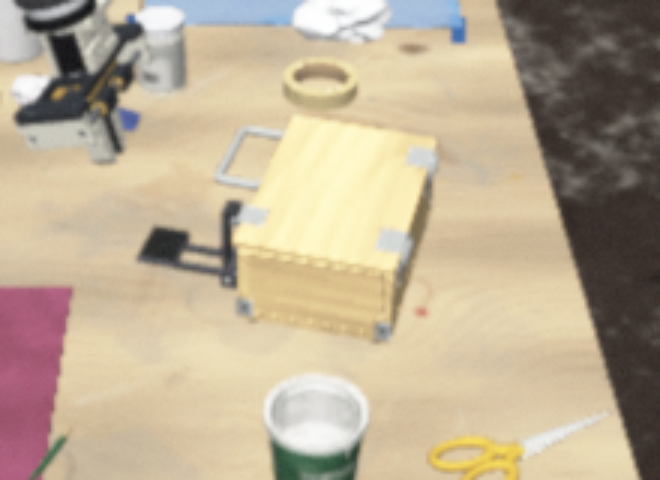

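The move was refused because the rows need every field. The picture shows the gripper still clear, at the upper left of the crop, with the pad at (165,245). I'll resend it with full rows.

Call:
{"op": "step_arm", "data": {
  "steps": [
    {"x": -0.004, "y": -0.078, "z": 0.17, "rx": 0, "ry": 0, "rz": 0, "claw": -1},
    {"x": -0.004, "y": -0.078, "z": 0.17, "rx": 0, "ry": 0, "rz": 0, "claw": -1},
    {"x": -0.004, "y": -0.078, "z": 0.17, "rx": 0, "ry": 0, "rz": 0, "claw": -1},
    {"x": -0.004, "y": -0.078, "z": 0.17, "rx": 0, "ry": 0, "rz": 0, "claw": -1},
    {"x": -0.004, "y": -0.078, "z": 0.17, "rx": 0, "ry": 0, "rz": 0, "claw": -1},
    {"x": -0.004, "y": -0.078, "z": 0.17, "rx": 0, "ry": 0, "rz": 0, "claw": -1}
  ]
}}

```text
time: 2.85
tool_pos: [0.5012, -0.0938, 0.0794]
tool_rot: [-3.139, -0.259, -0.273]
contact_force: [-0.2, -0.1, 0.5]
opening: 0.0005
grip_force: 0.0
```

```bash
python3 - <<'E'
from h import *
for z in (.06,.045,.037): rowfor([-.188,-.086,z],[np.pi,-np.deg2rad(15),0])
E
```

```text
row [-0.0054 -0.0028  0.0254] [-0.0039  0.0033  0.0007] | local now [-0.189  -0.0882  0.0794] F [-0.17 -0.11  0.49]
row [-0.0105 -0.0028  0.0447] [-0.0039  0.0033  0.0007] | local now [-0.189  -0.0882  0.0794] F [-0.17 -0.11  0.49]
row [-0.0132 -0.0028  0.055 ] [-0.0039  0.0033  0.0007] | local now [-0.189  -0.0882  0.0794] F [-0.17 -0.11  0.49]
```

Call:
{"op": "step_arm", "data": {
  "steps": [
    {"x": -0.005, "y": -0.003, "z": 0.025, "rx": 0, "ry": 0, "rz": 0, "claw": -1},
    {"x": -0.008, "y": -0.003, "z": 0.035, "rx": 0, "ry": 0, "rz": 0, "claw": -1},
    {"x": -0.0105, "y": -0.003, "z": 0.045, "rx": 0, "ry": 0, "rz": 0, "claw": -1},
    {"x": -0.0115, "y": -0.003, "z": 0.05, "rx": 0, "ry": 0, "rz": 0, "claw": -1},
    {"x": -0.0115, "y": -0.003, "z": 0.05, "rx": 0, "ry": 0, "rz": 0, "claw": -1}
  ]
}}

```text
time: 3.27
tool_pos: [0.5041, -0.093, 0.0421]
tool_rot: [-3.139, -0.263, -0.275]
contact_force: [1.5, -1.1, 5.0]
opening: 0.0008
grip_force: 2.2
```

```bash
python3 - <<'E'
from h import *
for z in (.037,.034): rowfor([-.188,-.086,z],[np.pi,-np.deg2rad(15),0])
E
```

```text
row [-0.0038 -0.0009  0.006 ] [-0.003  -0.0017 -0.0014] | local now [-0.1864 -0.0867  0.0421] F [ 1.45 -1.11  4.97]
row [-0.0048 -0.0008  0.0099] [-0.003  -0.0017 -0.0014] | local now [-0.1864 -0.0867  0.0421] F [ 1.45 -1.11  4.97]
```

Call:
{"op": "step_arm", "data": {
  "steps": [
    {"x": -0.0015, "y": 0, "z": 0.004, "rx": 0, "ry": 0, "rz": 0, "claw": -1},
    {"x": -0.002, "y": 0, "z": 0.006, "rx": 0, "ry": 0, "rz": 0, "claw": -1},
    {"x": -0.002, "y": 0, "z": 0.006, "rx": 0, "ry": 0, "rz": 0, "claw": -1}
  ]
}}

```text
time: 3.52
tool_pos: [0.5043, -0.0929, 0.039]
tool_rot: [-3.139, -0.265, -0.275]
contact_force: [-4.7, -1.1, 19.2]
opening: 0.0003
grip_force: 9.4
```

```bash
python3 - <<'E'
from h import *
for z in (.037,.034): rowfor([-.188,-.086,z],[np.pi,-np.deg2rad(15),0])
im,d=read_camera('side'); cv2.imwrite('pics/s2.png',cv2.resize(im[130:290,180:400],None,fx=3,fy=3))
E
```

```text
row [-0.0029 -0.0007  0.0019] [-0.0028 -0.0043 -0.0007] | local now [-0.1863 -0.0865  0.039 ] F [-4.71 -1.1  19.17]
row [-0.004  -0.0007  0.0058] [-0.0028 -0.0043 -0.0007] | local now [-0.1863 -0.0865  0.039 ] F [-4.71 -1.1  19.17]
```

View pics/s2.png

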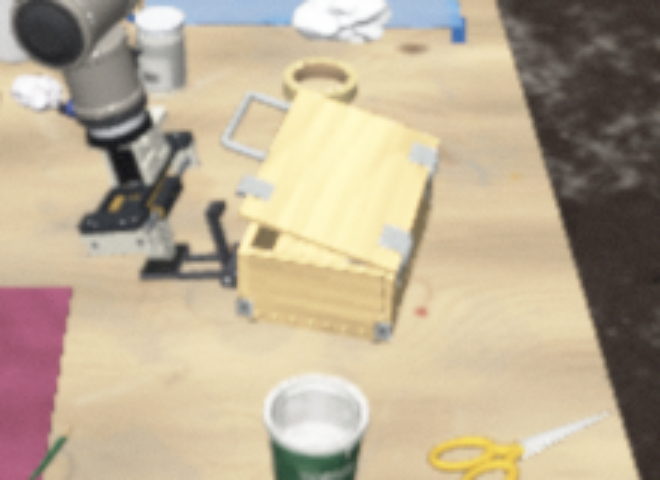

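At 19 N the pedal is on its stop. The hook is clear at (215,235) and the lid is ajar. Now I'll back off along the tool axis.

Call:
{"op": "step_arm", "data": {
  "steps": [
    {"x": 0, "y": 0, "z": -0.02, "rx": 0, "ry": 0, "rz": 0, "claw": -1},
    {"x": 0, "y": 0, "z": -0.04, "rx": 0, "ry": 0, "rz": 0, "claw": -1},
    {"x": 0, "y": 0, "z": -0.08, "rx": 0, "ry": 0, "rz": 0, "claw": -1},
    {"x": 0, "y": 0, "z": -0.13, "rx": 0, "ry": 0, "rz": 0, "claw": -1},
    {"x": 0, "y": 0, "z": -0.18, "rx": 0, "ry": 0, "rz": 0, "claw": -1},
    {"x": 0, "y": 0, "z": -0.23, "rx": 0, "ry": 0, "rz": 0, "claw": -1},
    {"x": 0, "y": 0, "z": -0.28, "rx": 0, "ry": 0, "rz": 0, "claw": -1},
    {"x": 0, "y": 0, "z": -0.28, "rx": 0, "ry": 0, "rz": 0, "claw": -1}
  ]
}}

```text
time: 4.23
tool_pos: [0.4518, -0.0785, 0.2467]
tool_rot: [-3.14, -0.272, -0.274]
contact_force: [1.0, 0.2, -0.1]
opening: 0.0004
grip_force: 0.0
```

```bash
python3 - <<'E'
from h import *
rowfor([-.17,.033,.27],[np.pi,0,np.pi/2])
im,d=read_camera('side'); print([(round(r['conf'],2),r['pixel'],unproj('side',r['pixel'],d),local(unproj('side',r['pixel'],d)).round(3)) for q in ('lid_handle','pedal_pad') for r in nets.landmark_of('side',q)[:1]])
im,d=read_camera('top'); print([(round(r['conf'],2),r['pixel'],unproj('top',r['pixel'],d),local(unproj('top',r['pixel'],d)).round(3)) for q in ('lid_handle','pedal_pad') for r in nets.landmark_of('top',q)[:1]])
p=camera_params('top'); v,u=np.mgrid[0:384,0:512]
X=np.stack([(u-p['cx'])/p['fx']*d,(v-p['cy'])/p['fy']*d,d],-1)
L=local(((X-np.array(p['t']))@np.array(p['R'])).reshape(-1,3)).reshape(384,512,3)
m=(L[...,0]>-.07)&(L[...,0]<.07)&(abs(L[...,1]-.02)<.09)&(L[...,2]>.1)&(L[...,2]<.2)
a=np.polyfit(L[m][:,0],L[m][:,2],1); print('lid angle',-np.arctan(a[0]),m.sum())
E
```

```text
row [ 0.099  -0.1598 -0.0043] [ 0.2699 -0.2737 -1.9865] | local now [-0.2406 -0.0868  0.2467] F [ 0.96  0.2  -0.08]
[(0.75, [169.9, 257.1], array([ 0.58219115, -0.00188237,  0.16382201]), array([-0.136,  0.022,  0.164])), (0.74, [209.8, 236.4], array([ 0.51196624, -0.0866011 ,  0.05797549]), array([-0.181, -0.078,  0.058]))]
[(0.72, [188.5, 242.8], array([ 0.5874628 , -0.00063486,  0.16555689]), array([-0.131,  0.025,  0.166])), (0.79, [219.0, 271.2], array([ 0.51297709, -0.0870812 ,  0.06211038]), array([-0.179, -0.079,  0.062]))]
lid angle 0.24325976321954856 2768
```

Call:
{"op": "step_arm", "data": {
  "steps": [
    {"x": 0.06, "y": -0.1, "z": -0.02, "rx": 0.135, "ry": -0.137, "rz": -0.993, "claw": 1},
    {"x": 0.06, "y": -0.1, "z": -0.02, "rx": 0.135, "ry": -0.137, "rz": -0.993, "claw": 1},
    {"x": 0.06, "y": -0.1, "z": -0.02, "rx": 0.135, "ry": -0.137, "rz": -0.993, "claw": 1},
    {"x": 0.06, "y": -0.1, "z": -0.02, "rx": 0.135, "ry": -0.137, "rz": -0.993, "claw": 1},
    {"x": 0.06, "y": -0.1, "z": -0.02, "rx": 0.135, "ry": -0.137, "rz": -0.993, "claw": 1},
    {"x": 0.06, "y": -0.1, "z": -0.02, "rx": 0.135, "ry": -0.137, "rz": -0.993, "claw": 1},
    {"x": 0.06, "y": -0.1, "z": -0.02, "rx": 0.135, "ry": -0.137, "rz": -0.993, "claw": 1},
    {"x": 0.06, "y": -0.1, "z": -0.02, "rx": 0.135, "ry": -0.137, "rz": -0.993, "claw": 1}
  ]
}}

```text
time: 5.2
tool_pos: [0.5091, -0.0166, 0.264]
tool_rot: [3.097, -0.126, 0.519]
contact_force: [-0.2, 0.0, -0.2]
opening: 0.049
grip_force: 0.0
```

```bash
python3 - <<'E'
from h import *
rowfor([-.132,.028,.26],[np.pi,0,np.pi/2])
E
```

```text
row [0.1021 0.0287 0.0195] [ 0.1164 -0.13   -0.9927] | local now [-0.2023 -0.0118  0.264 ] F [-0.17  0.04 -0.24]
```

Call:
{"op": "step_arm", "data": {
  "steps": [
    {"x": 0.102, "y": 0.029, "z": 0.02, "rx": 0.116, "ry": -0.13, "rz": -0.993, "claw": 1},
    {"x": 0.102, "y": 0.029, "z": 0.02, "rx": 0.116, "ry": -0.13, "rz": -0.993, "claw": 1},
    {"x": 0.102, "y": 0.029, "z": 0.02, "rx": 0.116, "ry": -0.13, "rz": -0.993, "claw": 1},
    {"x": 0.102, "y": 0.029, "z": 0.02, "rx": 0.116, "ry": -0.13, "rz": -0.993, "claw": 1},
    {"x": 0.102, "y": 0.029, "z": 0.02, "rx": 0.116, "ry": -0.13, "rz": -0.993, "claw": 1},
    {"x": 0.102, "y": 0.029, "z": 0.02, "rx": 0.116, "ry": -0.13, "rz": -0.993, "claw": 1},
    {"x": 0.102, "y": 0.029, "z": 0.02, "rx": 0.116, "ry": -0.13, "rz": -0.993, "claw": 1},
    {"x": 0.102, "y": 0.029, "z": 0.02, "rx": 0.116, "ry": -0.13, "rz": -0.993, "claw": 1},
    {"x": 0.102, "y": 0.029, "z": 0.02, "rx": 0.116, "ry": -0.13, "rz": -0.993, "claw": 1}
  ]
}}

```text
time: 5.95
tool_pos: [0.5875, 0.0025, 0.2607]
tool_rot: [3.139, -0.0, 1.293]
contact_force: [-0.1, -0.1, 0.3]
opening: 0.0917
grip_force: 0.0
```

```bash
python3 - <<'E'
from h import *
rowfor([-.132,.028,.20],[np.pi,0,np.pi/2])
rowfor([-.132,.028,.143],[np.pi,0,np.pi/2])
print(robot.observe()['opening'])
im,d=read_camera('wrist'); cv2.imwrite('pics/w1.png',im)
E
```

```text
row [ 0.0002 -0.0003  0.0809] [ 0.0032 -0.0003 -0.0051] | local now [-0.132   0.0279  0.2607] F [-0.1  -0.11  0.3 ]
row [ 1.000e-04 -4.000e-04  1.569e-01] [ 0.0032 -0.0003 -0.0051] | local now [-0.132   0.0279  0.2607] F [-0.1  -0.11  0.3 ]
0.09168837658179395
```

View pics/w1.png

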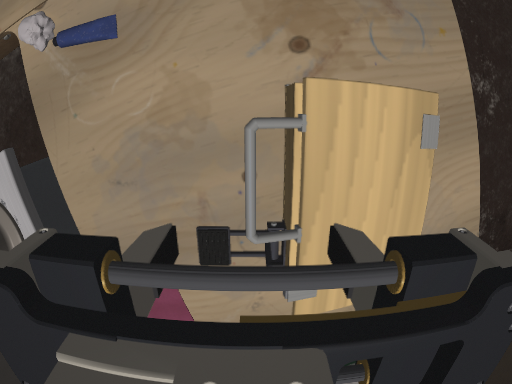

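Fully open, the rear finger would land on the lid: the bar is at col 250 and the fingertips at cols 160 and 345. I'll narrow the opening to about 34 mm, then descend.

Call:
{"op": "step_arm", "data": {
  "steps": [
    {"x": 0, "y": 0, "z": 0.04, "rx": 0, "ry": 0, "rz": 0, "claw": -0.26},
    {"x": 0, "y": 0, "z": 0.06, "rx": 0, "ry": 0, "rz": 0, "claw": -0.26},
    {"x": 0, "y": 0, "z": 0.06, "rx": 0, "ry": 0, "rz": 0, "claw": -0.26},
    {"x": 0, "y": 0, "z": 0.06, "rx": 0, "ry": 0, "rz": 0, "claw": -0.26},
    {"x": 0, "y": 0, "z": 0.06, "rx": 0, "ry": 0, "rz": 0, "claw": -0.26},
    {"x": 0, "y": 0, "z": 0.06, "rx": 0, "ry": 0, "rz": 0, "claw": -0.26},
    {"x": 0, "y": 0, "z": 0.06, "rx": 0, "ry": 0, "rz": 0, "claw": -0.26}
  ]
}}

```text
time: 6.58
tool_pos: [0.5885, 0.0023, 0.2182]
tool_rot: [3.135, -0.001, 1.295]
contact_force: [-0.4, 0.4, -0.1]
opening: 0.0494
grip_force: 0.0
```

```bash
python3 - <<'E'
from h import *
rowfor([-.132,.028,.143],[np.pi,0,np.pi/2])
s=robot.observe();print(s['opening'])
# project expected bar ends/centre into the wrist picture and compare with the picture
p=camera_params('wrist'); H=np.array(p['hand_eye']); R0=Ro.from_euler('xyz',s['tool_rot'])
im,d=read_camera('wrist')
for l in ([-.132,-.028,.161],[-.132,.028,.161],[-.132,.083,.161]):
    t=R0.inv().apply(world(np.array(l))-s['tool_pos']); c=(np.linalg.inv(H)@np.r_[t,1])[:3]
    th=np.arctan2(np.hypot(c[0],c[1]),c[2]); ph=np.arctan2(c[1],c[0])
    u=p['cx']+p['fx']*th*np.cos(ph); v=p['cy']+p['fy']*th*np.sin(ph); print(u,v); cv2.circle(im,(int(u),int(v)),4,(0,0,255),1)
cv2.imwrite('pics/w2.png',im)
E
```

```text
row [ 0.     -0.002   0.1002] [ 0.0083 -0.0009 -0.002 ] | local now [-0.131   0.0279  0.2182] F [-0.41  0.4  -0.07]
0.04936890288004322
250.66793149321353 266.6648557279362
250.37288790619436 204.9696433620989
250.11276360540583 133.76656876801965
```

View pics/w2.png

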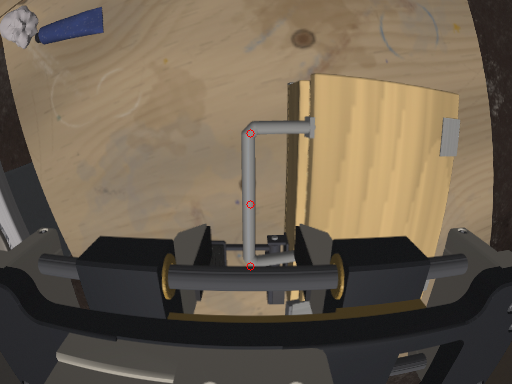

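The predicted bar points (red) fall right on the bar (col 250, rows 133–266), so I'll descend once the fingers have narrowed.

Call:
{"op": "step_arm", "data": {
  "steps": [
    {"x": 0, "y": -0.001, "z": 0, "rx": 0, "ry": 0, "rz": 0, "claw": -0.26},
    {"x": 0, "y": -0.001, "z": 0.01, "rx": 0, "ry": 0, "rz": 0, "claw": -0.26},
    {"x": 0, "y": -0.001, "z": 0.03, "rx": 0, "ry": 0, "rz": 0, "claw": -0.26},
    {"x": 0, "y": -0.001, "z": 0.05, "rx": 0, "ry": 0, "rz": 0, "claw": -0.26},
    {"x": 0, "y": -0.001, "z": 0.07, "rx": 0, "ry": 0, "rz": 0, "claw": -0.26},
    {"x": 0, "y": -0.001, "z": 0.09, "rx": 0, "ry": 0, "rz": 0, "claw": -0.26},
    {"x": 0, "y": -0.001, "z": 0.1, "rx": 0, "ry": 0, "rz": 0, "claw": -0.26},
    {"x": 0, "y": -0.001, "z": 0.1, "rx": 0, "ry": 0, "rz": 0, "claw": -0.26}
  ]
}}

```text
time: 7.3
tool_pos: [0.5863, 0.0027, 0.1397]
tool_rot: [3.141, 0.0, 1.296]
contact_force: [-0.4, -0.1, 0.1]
opening: 0.0342
grip_force: 0.0
```

Call:
{"op": "step_arm", "data": {
  "squeeze": 25,
  "steps": [
    {"x": 0, "y": 0, "z": 0, "rx": 0, "ry": 0, "rz": 0, "claw": -1},
    {"x": 0, "y": 0, "z": 0, "rx": 0, "ry": 0, "rz": 0, "claw": -1},
    {"x": 0, "y": 0, "z": 0, "rx": 0, "ry": 0, "rz": 0, "claw": -1},
    {"x": 0, "y": 0, "z": 0, "rx": 0, "ry": 0, "rz": 0, "claw": -1},
    {"x": 0, "y": 0, "z": 0, "rx": 0, "ry": 0, "rz": 0, "claw": -1},
    {"x": 0, "y": 0, "z": 0, "rx": 0, "ry": 0, "rz": 0, "claw": -1}
  ]
}}

```text
time: 7.8
tool_pos: [0.5855, 0.0032, 0.1419]
tool_rot: [-3.141, -0.0, 1.296]
contact_force: [-6.1, 1.7, 1.9]
opening: 0.0088
grip_force: 25.0
```

```bash
python3 - <<'E'
from h import *
s=robot.observe(); g=local(s['tool_pos']+Ro.from_euler('xyz',s['tool_rot']).apply([0,0,-.019]))
r=np.array([.089-g[0],g[2]-.1]); a=np.arctan2(r[1],r[0]); print('grasp pt',g,'radius',np.hypot(*r),'lid',a-.026)
# arc with fixed tool orientation, grip point keeping its radius/offset
for q in np.linspace(a-.026,.873,9)[1:]:
    b=q+.0262; rr=np.hypot(*r); pt=np.array([.089-rr*np.cos(b),g[1],.1+rr*np.sin(b)])
    d=Ro.from_euler('xyz',s['tool_rot']).inv().apply(world(pt)-world(g))/.75; print(round(q,3),d.round(4))
E
```

```text
grasp pt [-0.13408812  0.02797583  0.16089104] radius 0.2312488410495791 lid 0.24045575903251162
0.32 [ 0.      0.0074 -0.0233]
0.399 [ 0.      0.0165 -0.0459]
0.478 [ 0.      0.0274 -0.0677]
0.557 [ 0.      0.04   -0.0886]
0.636 [ 1.000e-04  5.420e-02 -1.084e-01]
0.715 [ 1.00e-04  6.99e-02 -1.27e-01]
0.794 [ 1.000e-04  8.710e-02 -1.443e-01]
0.873 [ 1.000e-04  1.055e-01 -1.602e-01]
```

Call:
{"op": "step_arm", "data": {
  "steps": [
    {"x": 0, "y": 0.0035, "z": -0.012, "rx": 0, "ry": 0, "rz": 0, "claw": -1},
    {"x": 0, "y": 0.0074, "z": -0.0233, "rx": 0, "ry": 0, "rz": 0, "claw": -1},
    {"x": 0, "y": 0.0118, "z": -0.035, "rx": 0, "ry": 0, "rz": 0, "claw": -1},
    {"x": 0, "y": 0.0165, "z": -0.046, "rx": 0, "ry": 0, "rz": 0, "claw": -1},
    {"x": 0, "y": 0.022, "z": -0.057, "rx": 0, "ry": 0, "rz": 0, "claw": -1},
    {"x": 0, "y": 0.0274, "z": -0.0677, "rx": 0, "ry": 0, "rz": 0, "claw": -1},
    {"x": 0, "y": 0.0335, "z": -0.078, "rx": 0, "ry": 0, "rz": 0, "claw": -1},
    {"x": 0, "y": 0.04, "z": -0.0886, "rx": 0, "ry": 0, "rz": 0, "claw": -1},
    {"x": 0, "y": 0.047, "z": -0.0985, "rx": 0, "ry": 0, "rz": 0, "claw": -1},
    {"x": 0, "y": 0.0542, "z": -0.1084, "rx": 0, "ry": 0, "rz": 0, "claw": -1},
    {"x": 0, "y": 0.0542, "z": -0.1084, "rx": 0, "ry": 0, "rz": 0, "claw": -1}
  ]
}}

```text
time: 8.72
tool_pos: [0.6261, -0.0082, 0.2262]
tool_rot: [3.137, -0.001, 1.296]
contact_force: [-9.2, 2.9, 4.8]
opening: 0.009
grip_force: 25.0
```

```bash
cat > ang.py <<'E'
from h import *
s=robot.observe(); R0=Ro.from_euler('xyz',s['tool_rot']); g=local(s['tool_pos']+R0.apply([0,0,-.019]))
r=np.array([.089-g[0],g[2]-.1]); a=np.arctan2(r[1],r[0]); rr=np.hypot(*r); print('grasp pt',g.round(4),'radius',rr,'lid',a-.026,'F',s['contact_force'].round(1),'op',s['opening'])
for q in np.linspace(a-.026,.873,4)[1:]:
    b=q+.0262; pt=np.array([.089-rr*np.cos(b),g[1],.1+rr*np.sin(b)])
    print(round(q,3),(R0.inv().apply(world(pt)-world(g))/.75).round(4))
for cam in ('top','side'):
    im,d=read_camera(cam); cv2.imwrite(f'pics/l_{cam}.png',im)
    p=camera_params(cam); v,u=np.mgrid[0:384,0:512]
    X=np.stack([(u-p['cx'])/p['fx']*d,(v-p['cy'])/p['fy']*d,d],-1)
    L=local(((X-np.array(p['t']))@np.array(p['R'])).reshape(-1,3)).reshape(384,512,3)
    q=a-.026; n=np.array([np.sin(q),np.cos(q)]); D=(L[...,0]-.089)*n[0]+(L[...,2]-.1)*n[1]
    along=-(L[...,0]-.089)*n[1]+(L[...,2]-.1)*n[0]
    m=(abs(D-.011)<.015)&(along>.03)&(along<.17)&(abs(L[...,1])<.12)&(d>0)
    if m.sum()>200:
        f=np.polyfit(along[m],D[m],1); print(cam,'lid from depth',q+np.arctan(f[0]),m.sum(),'off',f[1])
E
python3 ang.py
```

```text
grasp pt [-0.092   0.028   0.2452] radius 0.23207101226247745 lid 0.6501184318902585 F [-9.2  2.9  4.8] op 0.008978130457743051
0.724 [ 0.      0.0152 -0.0174]
0.799 [ 0.0001  0.0315 -0.0335]
0.873 [ 0.0001  0.049  -0.0484]
top lid from depth 0.6498435120058247 827 off 0.010798502238984596
side lid from depth 0.6452889612483602 1637 off 0.00813091218805206
```

Call:
{"op": "step_arm", "data": {
  "steps": [
    {"x": 0, "y": 0.006, "z": -0.01, "rx": 0, "ry": 0, "rz": 0, "claw": -1},
    {"x": 0, "y": 0.013, "z": -0.0185, "rx": 0, "ry": 0, "rz": 0, "claw": -1},
    {"x": 0, "y": 0.0215, "z": -0.027, "rx": 0, "ry": 0, "rz": 0, "claw": -1},
    {"x": 0, "y": 0.03, "z": -0.035, "rx": 0, "ry": 0, "rz": 0, "claw": -1},
    {"x": 0, "y": 0.0385, "z": -0.0425, "rx": 0, "ry": 0, "rz": 0, "claw": -1},
    {"x": 0, "y": 0.0475, "z": -0.05, "rx": 0, "ry": 0, "rz": 0, "claw": -1},
    {"x": 0, "y": 0.0475, "z": -0.05, "rx": 0, "ry": 0, "rz": 0, "claw": -1},
    {"x": 0, "y": 0.0475, "z": -0.05, "rx": 0, "ry": 0, "rz": 0, "claw": -1},
    {"x": 0, "y": 0.0475, "z": -0.05, "rx": 0, "ry": 0, "rz": 0, "claw": -1}
  ]
}}

```text
time: 9.57
tool_pos: [0.6596, -0.0176, 0.2624]
tool_rot: [3.138, -0.001, 1.296]
contact_force: [-6.6, 2.8, 3.5]
opening: 0.0093
grip_force: 25.0
```

```bash
python3 ang.py; python3 -c "
import cv2;im=cv2.imread('pics/l_side.png');cv2.imwrite('pics/s3.png',cv2.resize(im[90:290,150:400],None,fx=3,fy=3))"
```

```text
grasp pt [-0.0572  0.028   0.2814] radius 0.2329676102211805 lid 0.866573766389582 F [-6.6  2.8  3.5] op 0.00934831845373531
0.869 [ 0.      0.0006 -0.0005]
0.871 [ 0.      0.0011 -0.0009]
0.873 [ 0.      0.0016 -0.0013]
top lid from depth 0.8655739277334158 582 off 0.010476119362371748
side lid from depth 0.8645670234794868 1463 off 0.007944436905120044
```

View pics/s3.png

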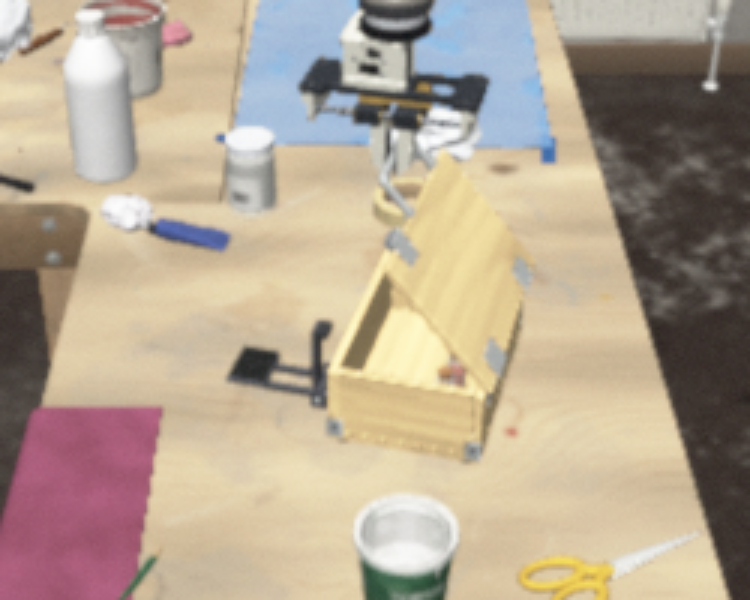

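The lid is held at about 49.6°, with the pedal up at (255,365) and the jar, tub, tape and tube undisturbed. I'll add a small nudge and let it settle.

Call:
{"op": "step_arm", "data": {
  "steps": [
    {"x": 0, "y": 0.002, "z": -0.0016, "rx": 0, "ry": 0, "rz": 0, "claw": -1},
    {"x": 0, "y": 0.002, "z": -0.0016, "rx": 0, "ry": 0, "rz": 0, "claw": -1},
    {"x": 0, "y": 0.002, "z": -0.0016, "rx": 0, "ry": 0, "rz": 0, "claw": -1},
    {"x": 0, "y": 0.002, "z": -0.0016, "rx": 0, "ry": 0, "rz": 0, "claw": -1},
    {"x": 0, "y": 0.002, "z": -0.0016, "rx": 0, "ry": 0, "rz": 0, "claw": -1},
    {"x": 0, "y": 0.002, "z": -0.0016, "rx": 0, "ry": 0, "rz": 0, "claw": -1}
  ]
}}

```text
time: 10.17
tool_pos: [0.6609, -0.018, 0.2635]
tool_rot: [3.138, -0.001, 1.296]
contact_force: [-5.7, 1.4, 3.2]
opening: 0.0095
grip_force: 25.0
```

```bash
python3 ang.py; python3 -c "
from cell import robot
print(robot.hand_in())"
```

```text
grasp pt [-0.0558  0.028   0.2825] radius 0.2329501019318264 lid 0.8740485256959103 F [-5.7  1.4  3.2] op 0.009533666136740998
0.874 [-0. -0.  0.]
0.873 [-0.     -0.0001  0.0001]
0.873 [-0.     -0.0002  0.0002]
top lid from depth 0.8735823362452656 562 off 0.010444888128111502
side lid from depth 0.8712647684109753 1434 off 0.008114449912943354
the job is handed in; nothing more can be done
None
```

I pressed the pedal down to its stop and let it come back up, then opened the lid to about 50° (0.873 rad); the gripper is still holding it there, the things around the chest were not disturbed, and the job is handed in at about 10 s.

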